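Fit the star wheel onto the vial indexing drive

TASK

Pick up the white star wheel by its blue bar handle, set it over the centre spigot of the indexing drive, and turn it until all four of its holes line up with the four brass studs and it drops over them; then press it fully home, flat on the dark flange, against the stiff orange lift ring, and let go. Feel your way gently: never push the wheel against the drive harder than about 30 N. Leave the loose vials, the jar and the hand tools where they are.

Things in the scene. Friction and masses are not known exactly. Their poses are not given: they have to be found in the camera images.
- wheel: the star wheel: white plastic disc 140 mm across, 12 mm thick (0.4 kg, give or take a fifth), eight scallops in its rim, lying flat, handle up. Centre bore 22 mm; four 13 mm through-holes with dark rims on a 40 mm radius, at 45, 135, 225 and 315 degrees from its x axis: it fits in any of four quarter turns. Origin: centre of the underside; z up
- wheel_base (a point): centre of the star wheel's underside (the wheel's origin), axes as the wheel's
- wheel_bar (a point): centre of the blue handle bar, 54 mm above the wheel's underside. The bar is 78 mm long along the wheel's x axis, 16 mm wide (y), 16 mm high (46 to 62 mm above the underside), on two legs (10 by 16 mm) at x = +-34 mm, open between them. Axes as the wheel's
- rest: the fixed blue square plate, 150 by 150 mm, 20 mm high, on which the wheel lies at the start; origin at the centre of its underside
- drive: the fixed indexing drive: a white housing 180 by 180 mm, 50 mm high, origin at the centre of its underside, z up. Its vertical axis carries a dark round flange, 116 mm across, its face 62 mm above the origin
- drive_top (a point): on the drive's axis in the plane of the flange's face, where the wheel's underside must finally lie. z up; x and y follow the housing, NOT the studs. A wheel that is not lined up rests on the stud tips, its underside 20 mm above this face; lined up, it drops 8 mm over the studs onto the lift ring
- spigot_tip (a point): tip of the steel centre spigot, 36 mm above the flange's face. The spigot is 20 mm in diameter up to 26 mm, then tapers to 10 mm at the tip. Four brass studs stand round it on a 40 mm radius, evenly spaced: 10 mm diameter, 20 mm high, the last 3 mm tapering to 6 mm. Flange and studs are braked at an angle that differs every time and is not reported: look or feel for it
- ring_top (a point): centre of the top of the orange lift ring round the spigot, 44 mm across, 12 mm above the flange's face at the start. It is stiff: it stays where it is left, carries the wheel's weight, and slides down under about 9 N in all (the wheel's weight counts) by 12 mm, until the wheel lies on the flange
- vial_a: a loose vial standing upright, 22 mm diameter, 71 mm tall: amber glass, silver band, blue cap; origin at the centre of its foot. Bystander: leave it where it is
- vial_b: a loose vial standing upright, 22 mm diameter, 71 mm tall: amber glass, silver band, blue cap; origin at the centre of its foot. Bystander: leave it where it is
- vial_c: a loose vial standing upright, 22 mm diameter, 71 mm tall: amber glass, silver band, blue cap; origin at the centre of its foot. Bystander: leave it where it is
- jar: an amber jar with white lid, 64 mm diameter, 85 mm tall, standing; origin at the centre of its foot. Bystander: leave it where it is
- wrench: a wrench lying flat at the far side of the table, along its x axis. Bystander: leave it where it is
- driver: a screwdriver lying at the far side of the table, along its x axis. Bystander: leave it where it is

How it is judged:
By the outcome, as a careful person would: the job done as asked, in the order asked, and still so for the second after the job is handed in, with the robot touching nothing.
It also fails if it takes over 72 s, if anything falls off the work surface, if the arm or the gripper's body presses on something with over 40 N, if the wrist force passes 120 N, or if a joint passes its speed limit or range.

ROBOT

A 7-joint arm with a two-finger parallel gripper is mounted at the origin on the work surface. World frame = base frame: x ahead of the robot, y to its left, z up, the work surface at z = 0. Lengths are in mm, angles in rad, forces in N, time in s.
With the tool pointing down it reaches from about 400 to 750 mm from the base axis. Payload 19.5 kg.
Tool frame: the origin (TCP) lies on the centre line of the jaws, within the pads' length; the fingertips stand 11 mm ahead of it and the grasp point (between the pads) lies 8 mm behind it; z points along the fingers, y is the line along which they close (so a half turn about z gives the same grasp; the last joint's range is limited). The gripper opens to 85 mm and grips with 20 to 120 N. Pads are 22 mm wide; open, the fingers measure 114 mm over their backs; the gripper's body (76 mm by 85 mm) begins 54 mm behind the grasp point. The pads swing forward as they close: fully open they stand 13 mm farther back than shut.
Start: joints at [-1.343, 0.707, -0.028, 1.485, 0.022, 0.951, -0.075], TCP at [153.248, 554.176, 242.268] pointing down, gripper open.
Joint ranges: [-2.71, 2.71], [-0.32, 2.16], [-1.57, 1.52], [0, 2.45], [-1.46, 4.6], [0, 2.02], [-2.83, 2.83]. Speed limits (rad/s): [1.89, 1.89, 2.57, 2.57, 3.01, 3.01, 3.01].

INTERFACE

Orientations are given as a rotation vector (axis times angle).
In Python, from workcell import bot gives the robot as it stands.
- The arm moves only by the tool drive_effector, called after "Call:" as a command line: name --argument value ..., lists and objects as JSON in quotes. Schema: {"type":"object","properties":{"offsets":{"type":"array","items":{"type":"array","prefixItems":[{"type":"array","items":{"type":"number"},"minItems":3,"maxItems":3},{"type":"array","items":{"type":"number"},"minItems":3,"maxItems":3},{"type":"number"}],"minItems":3,"maxItems":3},"minItems":1,"maxItems":10},"force":{"type":"number"},"only":{"type":"string"},"quiet":{"type":"boolean"},"lines":{"type":"string"}},"required":["offsets"],"additionalProperties":false}. offsets is a list of rows, 1 to 10 of them, each written [[dx, dy, dz], [rx, ry, rz], opening]: dx, dy, dz in a scale on which 1.0 is 600 mm, then a rotation vector rx, ry, rz in a scale on which 1.0 is pi rad, then the finger opening in mm; each row is the pose to reach, as a shift and turn from the pose commanded when the call began, along the tool's axes at that moment; what a row does not reach only later rows make up. A row lasts 1/8 s, in which the tool goes at most 62.5 mm and 0.188 rad, less where a joint would pass 70% of its speed; a pose out of reach is approached as far as the arm can. The fingers move at their own pace and stop on an object; force is the grip in N (left out, the last holds). Time passes only in rows, so rows that do not move let the fingers close. The tool returns the time, the measured TCP pose, the force, the opening and the grip force at its end. only (a regular expression) keeps the lines of the reply that match it, lines (a string "A,B") keeps lines A to B, and quiet returns only ok. Input that does not fit is refused with a message, and nothing moves.
- bot.read_state(): the state, without advancing time (a new reading comes with each control period).
- bot.capture(name): name is "side" or "top"; returns a dict with "img" (400x640x3 uint8, red, green, blue), "z_map" (400x640 float32, mm along the optical axis (not along the pixel's ray), 0 where there is no reading), "fx", "fy", "cx", "cy" (pixels), "R" (3x3) and "t" (3): a world point X has camera coordinates R X + t. Camera axes: x right, y down, z forward; pixel columns grow to the right and rows downward; lengths in mm; the calibration is good to about 2 mm. A picture is of the moment at which its call begins.
- bot.sign_off(): hands the job in; it is judged then, once.
The state is a dict: "clock": time; "joint_positions": joint angles; "qvel": joint speeds; "effort": joint torques, N m; "ee_pos": TCP position; "orientation": TCP orientation; "ft_force": force on the tool from outside, world axes, zero at the start; "ft_torque": the same for the moment, N m; "gripper_width": finger opening in mm; "gripper_force": force on a finger pad.
Only numpy, scipy, OpenCV 4.12 (cv2) and the standard library are available. Lean on these libraries where they do the work, as an engineer would, in place of code of your own. Each camera call takes 0.05 s, during which the arm holds its last target. There are 200 camera calls.

## Working session

There is one attempt and no reset: what is moved stays moved. The work goes in short steps, Python scripts to look and compute and a tool call to move; the robot and the scene stay as the last step left them, time stands still between calls to the robot, and variables do not carry over. Pictures are saved under pics/ and viewed, at most 10 in all, crops included, and the job is handed in when it is done.

```bash
mkdir -p pics; cat > h.py <<'E'
import numpy as np, cv2
from workcell import bot
def cap(n,f=None):
    c=bot.capture(n)
    if f: cv2.imwrite('pics/'+f,c['img'][:,:,::-1])
    return c
def ray(c,u,v,z):
    d=c['R'].T@np.array([(u-c['cx'])/c['fx'],(v-c['cy'])/c['fy'],1]); o=-c['R'].T@c['t']
    return o+d*(z-o[2])/d[2]
def cloud(c):
    v,u=np.mgrid[:400,:640]; z=c['z_map']
    p=np.stack([(u-c['cx'])/c['fx']*z,(v-c['cy'])/c['fy']*z,z],-1)
    return (p-c['t'])@c['R']
E
python3 - <<'E'
from h import *
a=cap('top','t0.png');b=cap('side','s0.png')
for c in (a,b): print(c['fx'],c['cx'],c['cy'],-c['R'].T@c['t'],c['R'].round(2).tolist())
s=bot.read_state();print(s)
np.savez('top0.npz',**a);np.savez('side0.npz',**b)
E
```

```text
374.99999161924285 320.4070234904038 203.22702305919506 [ 481.71750943 -143.62517543  881.24637855] [[-0.01, -1.0, -0.03], [-0.99, 0.02, -0.14], [0.14, 0.03, -0.99]]
376.81399397869166 310.0868828854668 198.0685671034109 [155.42937462 320.22929149 706.96969913] [[-0.75, -0.66, -0.01], [-0.46, 0.54, -0.7], [0.47, -0.52, -0.71]]
{'clock': 0.1, 'joint_positions': array([-1.34270194,  0.70701169, -0.02760911,  1.48491266,  0.02196301,
        0.95093033, -0.07551863]), 'qvel': array([ 0.00042811, -0.00241112, -0.00075237, -0.00160788,  0.00133896,
        0.00208216, -0.00041083]), 'effort': array([ 1.29731125e-03, -8.84307790e+01,  1.23658542e+00, -2.36454248e+01,
        1.70956878e-02,  5.09018049e-03, -7.84202416e-05]), 'ee_pos': array([153.19299565, 553.99251568, 241.9002929 ]), 'orientation': array([-4.22565057e-01, -3.11291734e+00,  1.49694671e-03]), 'ft_force': array([ 0.17397534,  0.43934312, -0.35821385]), 'ft_torque': array([-0.01167495, -0.04585726, -0.01975949]), 'gripper_force': 0.0, 'gripper_width': 84.97938039751122}
```

View pics/t0.png

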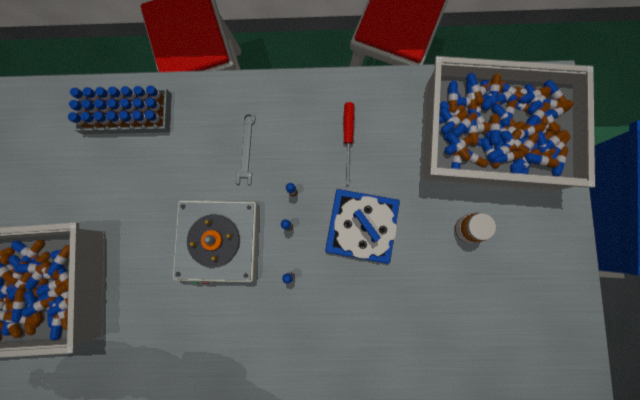

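View pics/s0.png

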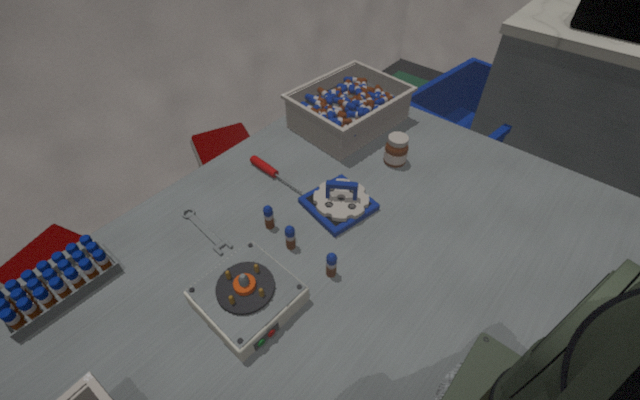

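The top view shows the drive at about (212,240), with studs near (207,222), (228,236), (214,259) and (192,244). The wheel is at (366,227), its blue bar running from (356,212) to (380,243). The side view shows the drive at (245,285) and the wheel at (341,200), with the vials between them.

```bash
cat > m.py <<'E'
from h import *
def pts(c,mask):
    n,l,s,ce=cv2.connectedComponentsWithStats(mask.astype(np.uint8)); return [(ce[i],s[i,4]) for i in range(1,n)]
def run(n):
    c=dict(np.load(n+'0.npz')); P=cloud(c); im=c['img']; hsv=cv2.cvtColor(im,cv2.COLOR_RGB2HSV).astype(int)
    H,S,V=hsv[...,0],hsv[...,1],hsv[...,2]
    W=lambda x0,x1,y0,y1:(P[...,0]>x0)&(P[...,0]<x1)&(P[...,1]>y0)&(P[...,1]<y1)
    blue=(H>100)&(H<125)&(S>120)
    # bar
    m=blue&W(380,620,-350,-150)&(P[...,2]>70)&(P[...,2]<95)
    v,u=np.nonzero(m); q=np.array([ray(c,a,b,82) for a,b in zip(u,v)])[:,:2]
    r=cv2.minAreaRect(q.astype(np.float32)); print(n,'bar',len(u),q.mean(0),r,'medz',np.median(P[m][:,2]))
    # wheel disc white
    m=(S<60)&(V>120)&W(380,620,-350,-150)&(P[...,2]>22)&(P[...,2]<42)
    v,u=np.nonzero(m); q=np.array([ray(c,a,b,32) for a,b in zip(u,v)])[:,:2]
    print(' disc',len(u),cv2.minEnclosingCircle(q.astype(np.float32)),np.median(P[m][:,2]))
    # drive housing
    m=W(330,630,-30,270)&(P[...,2]>40)&(P[...,2]<57)
    v,u=np.nonzero(m); q=np.array([ray(c,a,b,50) for a,b in zip(u,v)])[:,:2]
    print(' housing',len(u),cv2.minAreaRect(q.astype(np.float32)),np.median(P[m][:,2]))
    m=(V<95)&(S<90)&W(330,630,-30,270)&(P[...,2]>57)&(P[...,2]<70)
    v,u=np.nonzero(m); q=np.array([ray(c,a,b,62) for a,b in zip(u,v)])[:,:2]
    print(' flange',len(u),cv2.minEnclosingCircle(q.astype(np.float32)),np.median(P[m][:,2]))
    m=(H<28)&(S>110)&W(330,630,-30,270)&(P[...,2]>55)
    for ce,a in pts(c,m):
        if a>3: print('  orange/brass',ce.round(1),a,ray(c,*ce,76)[:2].round(1), im[int(ce[1]),int(ce[0])],P[int(ce[1]),int(ce[0])].round())
    m=W(380,620,-70,60)&(P[...,2]>15)&(P[...,2]<90)&~W(330,630,20,270)
    for ce,a in pts(c,m):
        if a>10: print('  vial',ce.round(),a,P[int(ce[1]),int(ce[0])].round())
run('top');run('side')
E
python3 m.py
```

```text
top bar 258 [ 544.36049519 -219.01798136] ((544.646484375, -218.73846435546875), (74.89303588867188, 15.869322776794434), 34.49347686767578) medz 81.5534692448028
 disc 2069 ((544.7842407226562, -219.9043426513672), 70.01126861572266) 31.915944373947124
 housing 4253 ((517.4284057617188, 115.72968292236328), (179.62001037597656, 180.76263427734375), 87.99637603759766) 51.74290817663188
 flange 1673 ((489.6549377441406, 114.09159088134766), 86.50244140625) 61.95408118906614
  orange/brass [207.4 221.9] 25 [557.7 125.2] [115  89  28] [559. 125.  81.]
  orange/brass [211.5 239.8] 293 [518.8 115.1] [62 65 67] [520. 111.  94.]
  orange/brass [228.6 235.6] 21 [527.4  78.1] [133 104  36] [528.  78.  82.]
  orange/brass [192.7 243.8] 28 [510.9 155.9] [115  89  30] [512. 156.  80.]
  orange/brass [214.2 257.9] 27 [480.1 108.3] [93 71 24] [482. 107.  82.]
  vial [286. 225.] 98 [551. -46.  70.]
  vial [288. 278.] 100 [438. -47.  70.]
side bar 142 [ 541.94565622 -219.63592319] ((542.1337890625, -216.20335388183594), (72.2430648803711, 22.519153594970703), 35.98383331298828) medz 81.59465714969447
 disc 1041 ((545.0908203125, -222.2742462158203), 70.69160461425781) 31.871001182786024
 housing 4983 ((513.0394897460938, 118.18507385253906), (179.0270233154297, 184.3451385498047), 87.8351821899414) 51.538657277087864
 flange 1857 ((512.8338623046875, 117.1410140991211), 104.5301513671875) 61.690956320610056
  orange/brass [255.8 267.6] 25 [525.4  78.2] [90 78 49] [525.  80.  80.]
  orange/brass [227.6 274.5] 32 [555.6 125.5] [83 68 39] [555. 127.  81.]
  orange/brass [244.5 285.4] 309 [512.  120.2] [74 74 75] [512. 121.  79.]
  orange/brass [260.8 291.7] 26 [478.6 108.9] [105  87  52] [478. 110.  81.]
  orange/brass [231.  299.2] 32 [508.9 156.3] [84 68 37] [506. 157.  81.]
  vial [290. 236.] 187 [543. -38.  55.]
  vial [331. 263.] 197 [428. -39.  56.]
```

Stud centre, top and side averaged, is about (518,117), and the studs sit at 12.1° mod 90. Next I'll refine the wheel angle from its holes and compute the first move.

```bash
cat > d.py <<'E'
# usage: d.py x y z yaw_deg(of tool y, world)
import sys; from h import *
from scipy.spatial.transform import Rotation as Ro
s=bot.read_state(); R=Ro.from_rotvec(s['orientation']).as_matrix()
y=np.arctan2(R[1,1],R[0,1])
for a in ' '.join(sys.argv[1:]).split(','):
    x=list(map(float,a.split())); t=np.radians(x[3]); Y=np.array([np.cos(t),np.sin(t),0]);Z=np.array([0,0,-1.]);T=np.stack([np.cross(Y,Z),Y,Z],1)
    print((R.T@(np.array(x[:3])-s['ee_pos'])).round(1),Ro.from_matrix(R.T@T).as_rotvec().round(3))
print('now',s['ee_pos'].round(1),'yaw',np.degrees(y).round(2),s['ft_force'].round(1),s['joint_positions'].round(2),s['clock'])
E
python3 - <<'E'
from m import *
for n in('top','side'):
    c=dict(np.load(n+'0.npz'));P=cloud(c);V=c['img'].max(2)
    r=np.hypot(P[...,0]-544.6,P[...,1]+220)
    m=(V<100)&(r>28)&(r<52)&(P[...,2]<50)
    for ce,a in pts(c,m):
        if a>8:
            q=ray(c,*ce,32)[:2]-[544.6,-220.3]; print(n,a,q.round(1),np.hypot(*q).round(1),(np.degrees(np.arctan2(q[1],q[0]))-45)%90)
E
python3 d.py 480 200 220 0, 544.6 -219.6 180 -55.3
```

```text
top bar 258 [ 544.36049519 -219.01798136] ((544.646484375, -218.73846435546875), (74.89303588867188, 15.869322776794434), 34.49347686767578) medz 81.5534692448028
 disc 2069 ((544.7842407226562, -219.9043426513672), 70.01126861572266) 31.915944373947124
 housing 4253 ((517.4284057617188, 115.72968292236328), (179.62001037597656, 180.76263427734375), 87.99637603759766) 51.74290817663188
 flange 1673 ((489.6549377441406, 114.09159088134766), 86.50244140625) 61.95408118906614
  orange/brass [207.4 221.9] 25 [557.7 125.2] [115  89  28] [559. 125.  81.]
  orange/brass [211.5 239.8] 293 [518.8 115.1] [62 65 67] [520. 111.  94.]
  orange/brass [228.6 235.6] 21 [527.4  78.1] [133 104  36] [528.  78.  82.]
  orange/brass [192.7 243.8] 28 [510.9 155.9] [115  89  30] [512. 156.  80.]
  orange/brass [214.2 257.9] 27 [480.1 108.3] [93 71 24] [482. 107.  82.]
  vial [286. 225.] 98 [551. -46.  70.]
  vial [288. 278.] 100 [438. -47.  70.]
side bar 142 [ 541.94565622 -219.63592319] ((542.1337890625, -216.20335388183594), (72.2430648803711, 22.519153594970703), 35.98383331298828) medz 81.5946571496944
[... 674 characters left out ...]
06. 157.  81.]
  vial [290. 236.] 187 [543. -38.  55.]
  vial [331. 263.] 197 [428. -39.  56.]
top 53 [39.9 -6.2] 40.4 36.212588657050595
top 53 [ 8.3 39.8] 40.7 33.231554427201814
top 54 [ -6.4 -38.6] 39.1 35.5249505423057
top 53 [-38.4   7.4] 39.1 34.11249843843788
side 9 [34.8 -7.1] 35.5 33.456179225748045
side 37 [-21.6 -26.3] 34.0 5.595724036111875
side 19 [28.5 15.8] 32.6 74.0559677320469
side 29 [ 8.3 37.2] 38.1 32.38263755080766
side 30 [-38.4   5.3] 38.7 37.20484111816589
[-409.3 -254.    22.1] [-1.000e-03  1.000e-03  1.301e+00]
[-583.5 -641.2   62.5] [-1.000e-03  1.000e-03  2.266e+00]
now [153.2 554.  241.9] yaw 74.54 [ 0.2  0.4 -0.4] [-1.34  0.71 -0.03  1.48  0.02  0.95 -0.08] 0.1
```

The rows are not in the units I measure in: shifts go in shares of 600 mm and turns go in shares of pi rad. I convert before sending: -490 mm / 600 = -0.8167, -465 mm / 600 = -0.775, 1.8 rad / 3.1416 = 0.573.

```bash
sed -i '$d' m.py
```

Call:
drive_effector --offsets '[[[-0.1, -0.0617, 0.005], [0, 0, 0.0605], 85], [[-0.2, -0.1233, 0.01], [0, 0, 0.1178], 85], [[-0.3, -0.1867, 0.015], [0, 0, 0.1783], 85], [[-0.4, -0.25, 0.02], [0, 0, 0.2387], 85], [[-0.5, -0.3117, 0.025], [0, 0, 0.2992], 85], [[-0.6, -0.3733, 0.03], [0, 0, 0.3565], 85], [[-0.6817, -0.4233, 0.0367], [0, 0, 0.4138], 85], [[-0.7333, -0.5167, 0.04], [0, 0, 0.4711], 85], [[-0.775, -0.6083, 0.0467], [0, 0, 0.5252], 85], [[-0.8167, -0.7, 0.05], [0, 0, 0.573], 85]]'

```text
clock: 1.35
ee_pos: [506.3, 53.4, 213.6]
orientation: [2.705, 1.597, -0.001]
ft_force: [1.7, 0.3, 0.5]
gripper_width: 85.1
gripper_force: 0.0
```

```bash
python3 d.py 545 -219.7 140 -55.2
```

```text
[-220.4  165.8   73.6] [-0.     0.     0.459]
now [506.3  53.4 213.6] yaw -28.88 [1.7 0.3 0.5] [-0.37  0.68  0.38  1.77 -0.34  0.76 -0.33] 1.35
```

Scaled: -220.4 mm / 600 = -0.3673, -192 mm / 600 = -0.32, 0.459 rad / 3.1416 = 0.1461.

Call:
drive_effector --offsets '[[[-0.08, 0.06, 0.0167], [0, 0, 0.0318], 85], [[-0.16, 0.12, 0.0333], [0, 0, 0.0637], 85], [[-0.24, 0.18, 0.05], [0, 0, 0.0955], 85], [[-0.32, 0.24, 0.0833], [0, 0, 0.1273], 85], [[-0.3673, 0.2763, 0.1217], [0, 0, 0.1461], 85], [[-0.3673, 0.2763, 0.1217], [0, 0, 0.1461], 85], [[-0.3673, 0.2763, 0.1217], [0, 0, 0.1461], 85], [[-0.3673, 0.2763, 0.1217], [0, 0, 0.1461], 85]]'

```text
clock: 2.35
ee_pos: [546.5, -216.5, 141.5]
orientation: [2.994, 0.95, 0.001]
ft_force: [0.7, -0.3, 0.6]
gripper_width: 84.9
gripper_force: 0.0
```

```bash
python3 d.py 545 -219.7 66 -55.2
```

```text
[-3.1  1.7 75.4] [ 0.    -0.001  0.007]
now [ 546.5 -216.5  141.5] yaw -54.8 [ 0.7 -0.3  0.6] [ 0.13  0.89  0.4   1.56 -0.45  0.78 -0.23] 2.35
```

Scaled: 75 mm / 600 = 0.125, 60 mm / 600 = 0.1, 0.005 rad / 3.1416 = 0.0016.

Call:
drive_effector --offsets '[[[-0.0025, 0.0017, 0.0583], [0, 0, 0.0016], 85], [[-0.0033, 0.0025, 0.1], [0, 0, 0.0016], 85], [[-0.0033, 0.0025, 0.125], [0, 0, 0.0016], 85], [[-0.0033, 0.0025, 0.125], [0, 0, 0.0016], 85], [[-0.0033, 0.0025, 0.125], [0, 0, 0.0016], 85]]'

```text
clock: 2.98
ee_pos: [545.8, -220.0, 66.9]
orientation: [2.997, 0.94, 0.001]
ft_force: [0.3, 0.6, -0.2]
gripper_width: 84.9
gripper_force: 0.0
```

```bash
python3 d.py 545 -219.7 66 -55.2
```

```text
[-0.5 -0.7  0.9] [ 0.001 -0.001  0.001]
now [ 545.8 -220.    66.9] yaw -55.16 [ 0.3  0.6 -0.2] [ 0.16  1.    0.34  1.6  -0.5   0.62 -0.19] 2.975
```

```bash
python3 -c "
from h import *
cap('side','s1.png')"
```

```text
(no output)
```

View pics/s1.png

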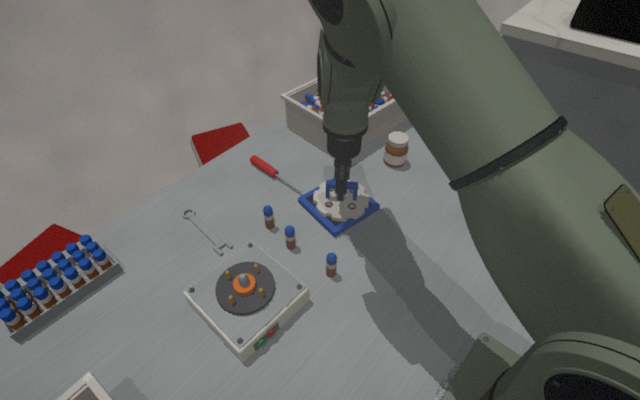

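The gripper straddles the middle of the bar at about (342,190), with the wheel undisturbed. Now I'll close and lift.

Call:
drive_effector --offsets '[[[0, 0, 0], [0, 0, 0], 14], [[0, 0, 0], [0, 0, 0], 10], [[0, 0, 0], [0, 0, 0], 10], [[0, 0, 0], [0, 0, 0], 10], [[0, 0, 0], [0, 0, 0], 10], [[0, 0, 0], [0, 0, 0], 10], [[0, 0, 0], [0, 0, 0], 10], [[0, 0, 0], [0, 0, 0], 10]]' --force 70

```text
clock: 4.03
ee_pos: [545.5, -220.0, 66.2]
orientation: [2.997, 0.94, 0.0]
ft_force: [-0.4, 1.1, 5.2]
gripper_width: 14.9
gripper_force: 69.4
```

Call:
drive_effector --offsets '[[[0, 0, -0.0167], [0, 0, 0], 10], [[0, 0, -0.0667], [0, 0, 0], 10], [[0, 0, -0.1333], [0, 0, 0], 10], [[0, 0, -0.1833], [0, 0, 0], 10], [[0, 0, -0.1833], [0, 0, 0], 10], [[0, 0, -0.1833], [0, 0, 0], 10]]' --force 70

```text
clock: 4.78
ee_pos: [545.0, -219.6, 175.1]
orientation: [-2.997, -0.94, 0.002]
ft_force: [-0.5, -0.3, -3.8]
gripper_width: 14.8
gripper_force: 69.0
```

```bash
python3 d.py 518 116.8 176 -32.9
```

```text
[ 170.  -291.5   -0.7] [-0.001  0.    -0.389]
now [ 545.  -219.6  175.1] yaw -55.17 [-0.5 -0.3 -3.8] [ 0.12  0.85  0.43  1.53 -0.43  0.86 -0.25] 4.775
```

Scaled: -291.5 mm / 600 = -0.4858, -281 mm / 600 = -0.4683, -0.389 rad / 3.1416 = -0.1238.

Call:
drive_effector --offsets '[[[0.0167, -0.03, -0.0033], [0, 0, -0.0064], 10], [[0.0483, -0.0833, -0.0033], [0, 0, -0.0191], 10], [[0.0883, -0.15, -0.0033], [0, 0, -0.0382], 10], [[0.1283, -0.22, -0.0033], [0, 0, -0.0573], 10], [[0.1683, -0.29, -0.0033], [0, 0, -0.0764], 10], [[0.2083, -0.3583, -0.0033], [0, 0, -0.0955], 10], [[0.2467, -0.4233, -0.0033], [0, 0, -0.1114], 10], [[0.2733, -0.4683, -0.0033], [0, 0, -0.121], 10], [[0.2833, -0.4858, -0.0033], [0, 0, -0.1238], 10], [[0.2833, -0.4858, -0.0033], [0, 0, -0.1238], 10]]'

```text
clock: 6.02
ee_pos: [518.0, 116.8, 177.4]
orientation: [-2.759, -1.503, 0.002]
ft_force: [0.4, -1.2, -3.8]
gripper_width: 14.7
gripper_force: 69.0
```

Call:
drive_effector --offsets '[[[0, 0, 0], [0, 0, 0], 10], [[0, 0, 0], [0, 0, 0], 10], [[0, 0, 0], [0, 0, 0], 10]]'

```text
clock: 6.4
ee_pos: [518.5, 115.9, 177.9]
orientation: [2.76, 1.5, -0.0]
ft_force: [0.3, -0.2, -4.3]
gripper_width: 14.9
gripper_force: 69.0
```

```bash
python3 d.py 518 116.8 176 -32.9
python3 - <<'E'
from h import *
a=cap('top','t2.png');b=cap('side','s2.png');np.savez('top0.npz',**a);np.savez('side0.npz',**b)
E
```

```text
[ 0.5 -0.9  1.9] [ 0.     0.    -0.001]
now [518.5 115.9 177.9] yaw -32.94 [ 0.3 -0.2 -4.3] [-0.49  0.77  0.39  1.74 -0.41  0.72 -0.45] 6.4
```

View pics/s2.png

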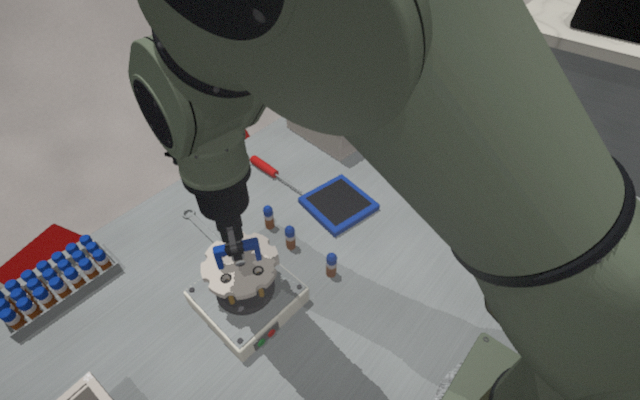

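View pics/t2.png

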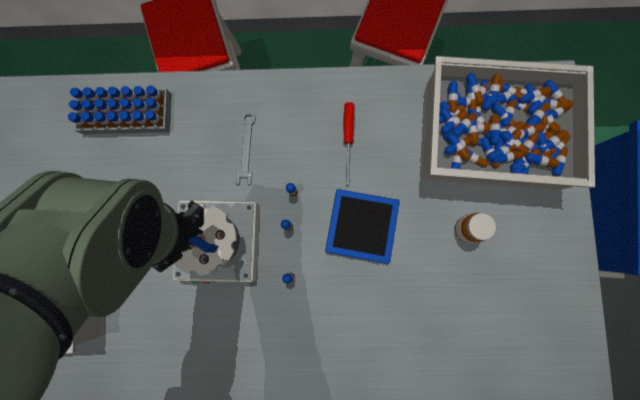

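The wheel hangs level over the drive. Its holes are visible at side (226,278) and (258,270), and at top (220,234) and (204,259). I'll measure where it sits relative to the studs.

```bash
python3 - <<'E'
from m import *
for n,g in(('top',[(220,234),(204,259)]),('side',[(226,278),(258,270)])):
    c=dict(np.load(n+'0.npz'));P=cloud(c);V=c['img'].max(2)
    m=(V<85)
    for ce,a in pts(c,m):
        if min(np.hypot(*(ce-k)) for k in g)<5 and a<200:
            q=ray(c,*ce,143.7)[:2]-[518.5,116]; print(n,ce.round(1),a,q.round(1),np.hypot(*q).round(1),(np.degrees(np.arctan2(q[1],q[0]))-45)%90, P[int(ce[1]),int(ce[0])].round())
    w=(c['img'].min(2)>110)&(np.abs(P[...,2]-144)<6)&(np.hypot(P[...,0]-518,P[...,1]-116)<85)
    v,u=np.nonzero(w);q=np.array([ray(c,a,b,143.7) for a,b in zip(u,v)])[:,:2]
    print(n,'disc',len(u),cv2.minEnclosingCircle(q.astype(np.float32)),np.median(P[w][:,2]))
E
```

```text
top [219.5 234. ] 70 [  8.5 -38.2] 39.2 57.566378325843175 [530.  82. 132.]
top disc 994 ((517.1959838867188, 115.43736267089844), 70.18572235107422) 143.76816382479473
side [257.4 270.7] 40 [-39.7  -9.2] 40.7 58.01175289649558 [484. 104. 137.]
side [223. 275.] 1 [-0.5 36.4] 36.4 45.80208429368139 [518. 152. 143.]
side [229.5 275.8] 6 [-10.5  30. ] 31.8 64.20679809719313 [509. 146. 146.]
side [225.2 280.6] 12 [-12.3  41.1] 42.9 61.669912024734586 [558. 133.  63.]
side disc 2646 ((515.2315063476562, 115.21773529052734), 71.24758911132812) 143.47408534606907
```

Scaled: 44 mm / 600 = 0.0733, 42 mm / 600 = 0.07.

Call:
drive_effector --offsets '[[[0.0008, -0.0015, 0.0167], [0, 0, 0], 10], [[0.0008, -0.0015, 0.0333], [0, 0, 0], 10], [[0.0008, -0.0015, 0.05], [0, 0, 0], 10], [[0.0008, -0.0015, 0.0583], [0, 0, 0], 10], [[0.0008, -0.0015, 0.0633], [0, 0, 0], 10], [[0.0008, -0.0015, 0.0667], [0, 0, 0], 10], [[0.0008, -0.0015, 0.07], [0, 0, 0], 10], [[0.0008, -0.0015, 0.0733], [0, 0, 0], 10], [[0.0008, -0.0015, 0.0733], [0, 0, 0], 10], [[0.0008, -0.0015, 0.0733], [0, 0, 0], 10]]'

```text
clock: 7.75
ee_pos: [518.2, 117.4, 134.0]
orientation: [2.759, 1.502, 0.001]
ft_force: [2.6, 0.9, -5.8]
gripper_width: 15.1
gripper_force: 68.8
```

```bash
python3 d.py 518 117 128 -32.9
```

```text
[-0.4  0.   6. ] [ 0. -0.  0.]
now [518.2 117.4 134. ] yaw -32.89 [ 2.6  0.9 -5.8] [-0.46  0.83  0.35  1.78 -0.45  0.61 -0.42] 7.75
```

Scaled: 4 mm / 600 = 0.0067, 2 mm / 600 = 0.0033.

Call:
drive_effector --offsets '[[[0, 0, 0.0033], [0, 0, 0], 10], [[0, 0, 0.0067], [0, 0, 0], 10], [[0, 0, 0.0067], [0, 0, 0], 10]]'

```text
clock: 8.12
ee_pos: [518.2, 117.3, 129.8]
orientation: [2.759, 1.501, 0.001]
ft_force: [5.7, 0.5, -6.2]
gripper_width: 15.2
gripper_force: 68.8
```

Call:
drive_effector --offsets '[[[0, 0, 0.0017], [0, 0, 0], 10], [[0, 0, 0.0033], [0, 0, 0], 10], [[0, 0, 0.005], [0, 0, 0], 10], [[0, 0, 0.005], [0, 0, 0], 10]]'

```text
clock: 8.62
ee_pos: [518.2, 117.3, 126.9]
orientation: [2.759, 1.502, 0.001]
ft_force: [5.7, 0.3, -3.2]
gripper_width: 14.7
gripper_force: 69.3
```

```bash
python3 d.py 518 117 128 -32.9
```

```text
[-0.4  0.  -1.1] [ 0.001 -0.     0.   ]
now [518.2 117.3 126.9] yaw -32.89 [ 5.7  0.3 -3.2] [-0.46  0.84  0.34  1.78 -0.46  0.59 -0.42] 8.625
```

Scaled: 0.8 mm / 600 = 0.0013, 0.5 mm / 600 = 0.0008.

Call:
drive_effector --offsets '[[[0.0008, 0.0013, 0], [0, 0, 0], 10], [[0.0008, 0.0013, 0], [0, 0, 0], 10]]'

```text
clock: 8.88
ee_pos: [518.6, 117.3, 126.8]
orientation: [-2.759, -1.502, 0.001]
ft_force: [1.7, 0.4, -2.9]
gripper_width: 14.9
gripper_force: 69.2
```

Call:
drive_effector --offsets '[[[0, 0, 0.0017], [0, 0, 0], 10], [[0, 0, 0.0033], [0, 0, 0], 10], [[0, 0, 0.0033], [0, 0, 0], 10], [[0, 0, 0.0033], [0, 0, 0], 10]]'

```text
clock: 9.38
ee_pos: [518.7, 117.3, 124.8]
orientation: [-2.759, -1.502, 0.001]
ft_force: [1.1, 0.7, -5.0]
gripper_width: 14.6
gripper_force: 68.8
```

```bash
python3 d.py 518 117 128 -32.9
```

```text
[-0.7 -0.4 -3.2] [-0.  0.  0.]
now [518.7 117.3 124.8] yaw -32.88 [ 1.1  0.7 -5. ] [-0.46  0.85  0.34  1.78 -0.46  0.59 -0.42] 9.375
```

The wheel is past the stud tapers with low force, so it is lined up. I'll lower it to the ring, then press.

Scaled: 4 mm / 600 = 0.0067, 3 mm / 600 = 0.005.

Call:
drive_effector --offsets '[[[0.0003, 0.0005, 0.0017], [0, 0, 0], 10], [[0.0003, 0.0005, 0.0033], [0, 0, 0], 10], [[0.0003, 0.0005, 0.005], [0, 0, 0], 10], [[0.0003, 0.0005, 0.0067], [0, 0, 0], 10], [[0.0003, 0.0005, 0.0067], [0, 0, 0], 10]]'

```text
clock: 10.0
ee_pos: [519.2, 117.3, 120.8]
orientation: [2.759, 1.502, -0.0]
ft_force: [0.6, -0.4, -4.1]
gripper_width: 14.9
gripper_force: 69.0
```

Call:
drive_effector --offsets '[[[0, 0, 0.0017], [0, 0, 0], 10], [[0, 0, 0.0033], [0, 0, 0], 10], [[0, 0, 0.005], [0, 0, 0], 10], [[0, 0, 0.005], [0, 0, 0], 10]]'

```text
clock: 10.5
ee_pos: [519.3, 117.3, 117.9]
orientation: [2.759, 1.502, 0.0]
ft_force: [-0.8, -1.1, 3.4]
gripper_width: 14.8
gripper_force: 69.9
```

```bash
python3 d.py 518 117 108 -32.9; python3 -c "
from h import bot;print(bot.read_state()['ft_torque'])"
```

```text
[-1.  -1.   9.9] [ 0. -0.  0.]
now [519.3 117.3 117.9] yaw -32.89 [-0.8 -1.1  3.4] [-0.45  0.86  0.33  1.78 -0.46  0.58 -0.41] 10.5
[-0.03792882  0.07335702 -0.00769416]
```

Scaled: 7 mm / 600 = 0.0117, 6 mm / 600 = 0.01.

Call:
drive_effector --offsets '[[[0, 0, 0.0017], [0, 0, 0], 10], [[0, 0, 0.0033], [0, 0, 0], 10], [[0, 0, 0.005], [0, 0, 0], 10], [[0, 0, 0.0067], [0, 0, 0], 10], [[0, 0, 0.0083], [0, 0, 0], 10], [[0, 0, 0.01], [0, 0, 0], 10], [[0, 0, 0.0117], [0, 0, 0], 10], [[0, 0, 0.0117], [0, 0, 0], 10]]'

```text
clock: 11.5
ee_pos: [519.3, 117.3, 110.7]
orientation: [2.759, 1.502, -0.0]
ft_force: [0.9, 0.2, -0.2]
gripper_width: 14.7
gripper_force: 69.6
```

Call:
drive_effector --offsets '[[[0, 0, 0.0008], [0, 0, 0], 10], [[0, 0, 0.0017], [0, 0, 0], 10], [[0, 0, 0.0025], [0, 0, 0], 10], [[0, 0, 0.0025], [0, 0, 0], 10]]'

```text
clock: 12.0
ee_pos: [519.3, 117.3, 109.4]
orientation: [2.759, 1.502, -0.0]
ft_force: [0.9, -0.1, 2.4]
gripper_width: 14.8
gripper_force: 70.1
```

Scaled: 0.8 mm / 600 = 0.0013, 0.4 mm / 600 = 0.0007.

Call:
drive_effector --offsets '[[[0, 0, 0.0007], [0, 0, 0], 10], [[0, 0, 0.0013], [0, 0, 0], 10], [[0, 0, 0.0013], [0, 0, 0], 10]]'

```text
clock: 12.38
ee_pos: [519.3, 117.3, 108.6]
orientation: [2.759, 1.502, -0.0]
ft_force: [0.5, -1.0, 3.4]
gripper_width: 14.6
gripper_force: 70.1
```

Call:
drive_effector --offsets '[[[0, 0, 0.0007], [0, 0, 0], 10], [[0, 0, 0.0007], [0, 0, 0], 10], [[0, 0, 0.0007], [0, 0, 0], 10]]'

```text
clock: 12.75
ee_pos: [519.3, 117.3, 108.2]
orientation: [2.759, 1.502, -0.0]
ft_force: [1.4, -0.6, 2.8]
gripper_width: 14.9
gripper_force: 70.1
```

Call:
drive_effector --offsets '[[[0, 0, 0.0007], [0, 0, 0], 10], [[0, 0, 0.0007], [0, 0, 0], 10], [[0, 0, 0.0007], [0, 0, 0], 10]]'

```text
clock: 13.12
ee_pos: [519.3, 117.3, 108.1]
orientation: [2.759, 1.502, 0.0]
ft_force: [-1.1, -0.0, 11.4]
gripper_width: 14.8
gripper_force: 71.3
```

Scaled: 0.2 mm / 600 = 0.0003.

Call:
drive_effector --offsets '[[[0, 0, 0.0003], [0, 0, 0], 10], [[0, 0, 0.0003], [0, 0, 0], 10], [[0, 0, 0.0003], [0, 0, 0], 10]]'

```text
clock: 13.5
ee_pos: [519.3, 117.3, 108.1]
orientation: [-2.759, -1.502, -0.001]
ft_force: [-2.5, -0.5, 16.2]
gripper_width: 15.1
gripper_force: 72.0
```

Call:
drive_effector --offsets '[[[0, 0, 0.0003], [0, 0, 0], 10], [[0, 0, 0.0003], [0, 0, 0], 10]]'

```text
clock: 13.75
ee_pos: [519.3, 117.3, 108.1]
orientation: [-2.759, -1.501, -0.001]
ft_force: [-3.7, -0.6, 21.2]
gripper_width: 14.8
gripper_force: 72.6
```

It is seated at z 108.1: the force climbs with no further motion. I'll relax, open and retreat.

Scaled: -0.5 mm / 600 = -0.0008.

Call:
drive_effector --offsets '[[[0, 0, -0.0008], [0, 0, 0], 10], [[0, 0, -0.0008], [0, 0, 0], 10]]'

```text
clock: 14.0
ee_pos: [519.3, 117.3, 108.2]
orientation: [2.759, 1.502, 0.0]
ft_force: [-0.9, -0.5, 9.4]
gripper_width: 14.8
gripper_force: 71.0
```

Call:
drive_effector --offsets '[[[0, 0, -0.0005], [0, 0, 0], 60], [[0, 0, -0.0005], [0, 0, 0], 85], [[0, 0, -0.0005], [0, 0, 0], 85], [[0, 0, -0.0005], [0, 0, 0], 85], [[0, 0, -0.0005], [0, 0, 0], 85], [[0, 0, -0.0005], [0, 0, 0], 85], [[0, 0, -0.0005], [0, 0, 0], 85], [[0, 0, -0.0005], [0, 0, 0], 85]]'

```text
clock: 15.0
ee_pos: [519.3, 117.3, 108.2]
orientation: [2.759, 1.502, -0.0]
ft_force: [0.1, 1.0, 0.4]
gripper_width: 85.1
gripper_force: 0.0
```

Call:
drive_effector --offsets '[[[0, 0, -0.0167], [0, 0, 0], 85], [[0, 0, -0.0667], [0, 0, 0], 85], [[0, 0, -0.1333], [0, 0, 0], 85], [[0, 0, -0.2167], [0, 0, 0], 85], [[-0.05, -0.05, -0.25], [0, 0, 0], 85], [[-0.1333, -0.1333, -0.25], [0, 0, 0], 85], [[-0.2167, -0.1833, -0.25], [0, 0, 0], 85], [[-0.2833, -0.2333, -0.25], [0, 0, 0], 85], [[-0.2833, -0.2333, -0.25], [0, 0, 0], 85]]'

```text
clock: 16.12
ee_pos: [306.8, 49.8, 259.0]
orientation: [-2.759, -1.499, -0.0]
ft_force: [0.8, 0.5, 0.5]
gripper_width: 85.1
gripper_force: 0.0
```

```bash
python3 d.py 300 350 300 0
```

```text
[ 248.2 -169.1  -40.5] [-0.001 -0.001 -0.575]
now [306.8  49.8 259. ] yaw -32.96 [0.8 0.5 0.5] [-0.59  0.35  0.49  2.3  -0.32  0.55 -0.43] 16.125
```

```bash
python3 - <<'E'
from m import *
a=cap('top','t3.png');b=cap('side','s3.png')
for c in(a,b):
    P=cloud(c)
    w=(c['img'].min(2)>110)&(np.abs(P[...,2]-74)<9)&(np.hypot(P[...,0]-518,P[...,1]-116)<85)
    v,u=np.nonzero(w);q=np.array([ray(c,x,y,74) for x,y in zip(u,v)])[:,:2]
    p=P[w];A=np.c_[p[:,0]-518,p[:,1]-117,np.ones(len(p))]
    print(len(u),cv2.minEnclosingCircle(q.astype(np.float32)),np.median(p[:,2]),'plane',np.linalg.lstsq(A,p[:,2],rcond=None)[0])
im=np.hstack([cv2.resize(x['img'][200:340,140:340],(400,280)) for x in(a,b)])
cv2.imwrite('pics/c3.png',im[:,:,::-1])
E
```

```text
2294 ((518.3212890625, 117.2696762084961), 70.25194549560547) 74.02185092056115 plane [-7.25044034e-04  3.10640564e-04  7.40073166e+01]
2509 ((518.0640258789062, 116.24541473388672), 70.6569595336914) 73.75646190215272 plane [-6.40101239e-04 -9.46191610e-04  7.37627636e+01]
```

View pics/c3.png

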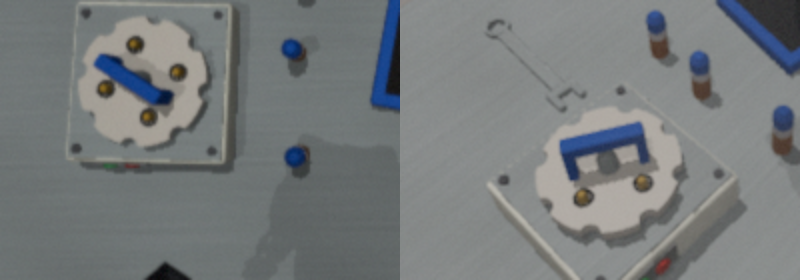

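View pics/s3.png

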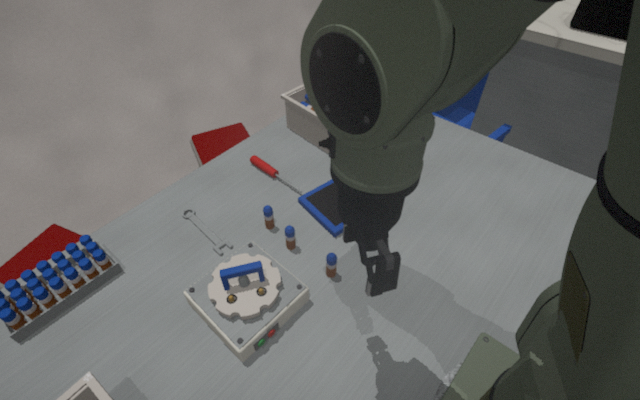

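The crop shows all four brass studs through the wheel's holes, for example at (134,44), (177,71), (148,117) and (105,88) in the left half. The wheel's top lies at 74 mm and is level, the vials and tools are undisturbed, and the arm is clear.

```bash
python3 -c "
from h import bot;print(bot.sign_off())"
```

```text
the job is handed in; nothing more can be done
None
```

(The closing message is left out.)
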